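# Clamp a fiddle neck blank in the crank press

### The job

Lay the neck blank on the bed of the green hold-down press, plain end first under the pad, straight and centred, and slide it gently home against the fence. Then take the red grip and wind the crank clockwise in one go, not letting go until the pad holds the blank firmly: stop a third of a turn after you feel the pad meet the wood, no less than a quarter and never close to half a turn. Let go and leave the glue bottle, tape measure and plane where they are.

Things in the scene. Friction and masses are not known exactly. Their poses are not given: they have to be found in the camera images.
- press: Green hold-down press fixed to the bench. Origin on the table below the crank's axis; x runs from its open front (towards the robot) to its fence, y to its left. Bed top 20 mm above the table, from x -150 to +60 mm, 170 mm wide. Two posts, 18 mm thick, at x 0, y +-68 mm. Beam across them, x -22 to +22 mm, 166 to 192 mm above the table. The blank goes in from the front between the posts.
- fence: The dark steel fence; origin at its foot: middle of its front face, on the bed's top (press x +38 mm, 20 mm above the table). The fence is 70 mm wide and 24 mm high. Axes as the press.
- crank_axis (a point): Point on the crank's upright axis, 206 mm above the table. The steel crank arm lies 204 to 212 mm above the table, hub top at 216 mm, and stays at this height as it turns. Clockwise seen from above lowers the ram, 24 mm per turn. Steady friction of about 10 N along the circle at the grip; it stays where it is left.
- grip_mid (a point): Middle of the red upright grip: a cylinder of 26 mm diameter, 52 mm tall, 214 to 266 mm above the table, spinning freely on the end of the crank arm, 60 mm from the crank axis. This point is 240 mm above the table. It starts within 2.0 rad either side of the press's +x direction.
- grip: The same red grip; origin on its own axis 212 mm above the table. It spins freely, so its yaw means nothing.
- ram: Aluminium crossbar (36 x 166 x 20 mm) sliding on the posts below the beam, driven down by the crank. Origin at its middle, 137 to 152 mm above the table at the start. Do not let go of the grip once this is below 130 mm, until clamped. Under it hangs a round pad (44 mm diameter, cork face) on a stem clamped at a different length each time: the pad's face is 45 to 75 mm below this origin, which is not measured: see it or feel it.
- ram_foot (a point): Middle of the ram's underside, above the sprung pad. Pad starts 14 to 59 mm above the lying blank: it meets it after 0.6 to 2.5 turns. The spring then gives 70 N at first touch and 4 N more per mm of ram travel: 102 N at 1/3 turn past touch. Push along the circle at the grip grows by 4.5 N at the touch, then 1 N per 60 degrees. Right: 90 to 114 N on the blank; above 135 N marks it.
- blank: Loose pale hardwood neck blank, 0.28 to 0.45 kg, 280 mm long along its x axis, 40 mm wide. Origin under its middle. From x -90 to +140 mm a plain bar 28 mm high; the head, x -140 to -90 mm, is 42 mm high with dark peg marks. It balances 9 mm from the origin towards the head. Grip it across its width near there: that part stays in front of the beam when the blank is home.
- toe (a point): Middle of the bottom edge of the blank's plain end (blank x +140 mm): it ends against the fence.
- glue: White glue bottle, 56 mm diameter, 170 mm tall, standing; origin under its middle. Leave alone.
- tape: Red tape measure, 68 mm diameter, 36 mm tall; origin under its middle. Leave alone.
- plane: Small dark block plane, 110 x 46 mm, 45 mm tall; origin under its middle. Leave alone.
- crank (a joint): Angle of the crank in rad, growing clockwise seen from above; 0 when the arm points 2.0 rad to the left (counter-clockwise) of the press's +x direction. Starts between 0 and 4.0.

How it is judged:
By the outcome, as a careful person would: the job done as asked, in the order asked, and still so for the second after the job is handed in, with the robot touching nothing.
It also fails if it takes over 72 s, if anything falls off the work surface, if the arm or the gripper's body presses on something with over 40 N, if the wrist force passes 120 N, or if a joint passes its speed limit or range.

### The arm

A 6-joint arm with a two-finger parallel gripper is mounted at the origin on the work surface. World frame = base frame: x ahead of the robot, y to its left, z up, the work surface at z = 0. Lengths are in m, angles in rad, forces in N, time in s.
With the tool pointing down it reaches from about 0.25 to 0.85 m from the base axis. Payload 12.5 kg.
Tool frame: the origin (TCP) lies on the centre line of the jaws, within the pads' length; the fingertips stand 22 mm ahead of it and the grasp point (between the pads) lies 3 mm ahead of it; x points along the fingers, y is the direction in which the jaws open and shut, and the axes are right-handed (so a half turn about x gives the same grasp; the last joint's range is limited). The gripper opens to 93 mm and grips with 3 to 60 N. Pads are 15 mm wide; open, the fingers measure 128 mm over their backs; the gripper's body (75 mm by 188 mm) begins 65 mm behind the grasp point.
Start: joints at [-0.085, 0.351, 1.652, -0, 1.139, -0.085], TCP at [0.55, 0, 0.241] pointing down, gripper open.
Joint ranges: [-2.75, 2.75], [-0.79, 2.1], [0.01, 2.65], [-1.57, 4.71], [0.07, 3.14], [-2.87, 2.87]. Speed limits (rad/s): [2.22, 2.22, 2.79, 3.14, 3.14, 3.14].

### API

Orientations are given as a 3x3 rotation matrix whose columns are the frame's x, y, z axes.
In Python, from bench import robot, vision gives the robot as it stands.
- The arm moves only by the tool arm_command, never from a script. Its argument "targets" is a list of rows, each a list of 5 numbers: the opening in per cent of the stroke, from 0 (shut) to 100 (fully open), then the shift along the tool's x, y, z in cm, then the turn about the tool's x in degrees. A call has 1 to 5 rows; each row shifts and turns the commanded pose from where the row before left it, along the tool's axes as they then stand; what a row does not reach is not made up. A row lasts 1/8 s, in which the tool goes at most 62.5 mm and 10.7 degrees, less where a joint would pass 70% of its speed; a pose out of reach is approached as far as the arm can. A call with a gripper value outside its range is refused whole. The fingers move at their own pace and stop on an object; "newtons" is the grip in N (left out, the last holds). Time passes only in rows, so rows that do not move let the fingers close. It gives the time, the measured TCP pose, the force and the opening at its end, in the units of the state.
- robot.sense(): the state, without advancing time (a new reading comes with each control period).
- vision.read_camera(name): name is "scene" or "side" or "wrist"; returns a dict with "image" (384x512x3 uint8, red, green, blue), "intrinsics" (3x3 intrinsics, pixels), "rvec" (rotation vector, rad) and "tvec" (3), from world to camera coordinates, as OpenCV has them; the wrist camera has in their place "T_tool_cam" (4x4, takes a point from camera to tool coordinates, whose origin is the TCP and whose axes are the tool frame's). Camera axes: x right, y down, z forward; pixel columns grow to the right and rows downward; lengths in m; the calibration is good to about 2 mm. A picture is of the moment at which its call begins: read the wrist's pose just before it. There is no depth.
- robot.finish_job(): hands the job in, once; it reports no verdict.
The state is a dict: "t": time; "joints": joint angles; "qd": joint speeds; "joint_torque": joint torques, N m; "eef_pos": TCP position; "eef_rot": TCP orientation; "force": force on the tool from outside, world axes, zero at the start; "wrist_torque": the same for the moment, N m; "opening": finger opening in m.
Only numpy, scipy, OpenCV 4.12 (cv2) and the standard library are available. Lean on these libraries where they do the work, as an engineer would, in place of code of your own. Each camera call takes 0.05 s, during which the arm holds its last target. There are 200 camera calls.

## Working session

There is one attempt and no reset: what is moved stays moved. The work goes in short steps, Python scripts to look and compute and a tool call to move; the robot and the scene stay as the last step left them, time stands still between calls to the robot, and variables do not carry over. Pictures are saved under pics/ and viewed, about 8 in all and at most 12, crops included, and the job is handed in when it is done.

Besides the shell and the picture viewer there is one more tool, called after "Call:" as a command line: name --pt "numbers of a row" for each row, then --argument value for the rest. arm_command: Moves the arm, as the interface text tells. Its arguments: {"type":"object","properties":{"targets":{"type":"array","items":{"type":"array","items":{"type":"number"}}},"newtons":{"type":"number"}},"required":["targets"]}

```bash
mkdir -p pics; ls; python3 - <<'E'
from bench import robot,vision
import cv2,numpy as np,pickle
s=robot.sense();print({k:np.round(v,3).tolist() for k,v in s.items()})
d={}
for n in("scene","side","wrist"):
    c=vision.read_camera(n);d[n]=c;cv2.imwrite(f"pics/{n}0.png",c["image"][:,:,::-1])
    print(n,[(k,np.round(v,3).tolist()) for k,v in c.items() if k!="image"])
pickle.dump(d,open("cams0.pkl","wb"))
a=np.hstack([d["scene"]["image"],d["side"]["image"]])
E
```

```text
pics
{'t': 0.0, 'joints': [-0.085, 0.351, 1.652, -0.0, 1.139, -0.085], 'qd': [-0.001, -0.001, 0.001, 0.002, -0.002, -0.001], 'joint_torque': [0.001, -49.732, -28.525, 0.07, 0.026, -0.0], 'eef_pos': [0.55, 0.0, 0.24], 'eef_rot': [[-0.001, 1.0, -0.0], [0.0, -0.0, -1.0], [-1.0, -0.001, -0.0]], 'force': [-0.133, 0.327, 0.321], 'wrist_torque': [0.01, 0.027, -0.016], 'opening': 0.093}
scene [('intrinsics', [[370.331, 0.0, 255.024], [0.0, 370.331, 194.984], [0.0, 0.0, 1.0]]), ('rvec', [1.113, 2.433, -0.923]), ('tvec', [0.367, -0.212, 1.272])]
side [('intrinsics', [[417.897, 0.0, 254.751], [0.0, 417.897, 190.913], [0.0, 0.0, 1.0]]), ('rvec', [2.36, -0.758, 0.259]), ('tvec', [-0.457, 0.332, 1.124])]
wrist [('intrinsics', [[297.692, 0.0, 256.005], [0.0, 297.692, 192.336], [0.0, 0.0, 1.0]]), ('T_tool_cam', [[0.001, -0.246, 0.969, -0.144], [1.0, 0.001, -0.001, -0.0], [-0.001, 0.969, 0.246, -0.068], [0.0, 0.0, 0.0, 1.0]])]
```

View pics/scene0.png

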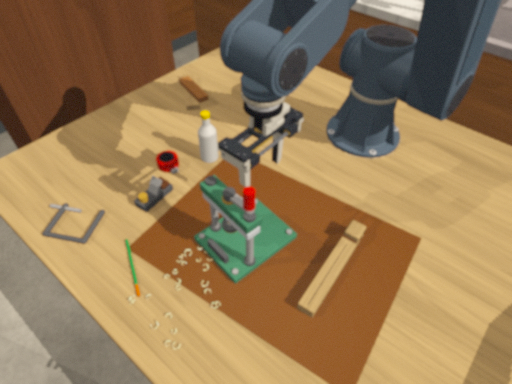

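View pics/side0.png

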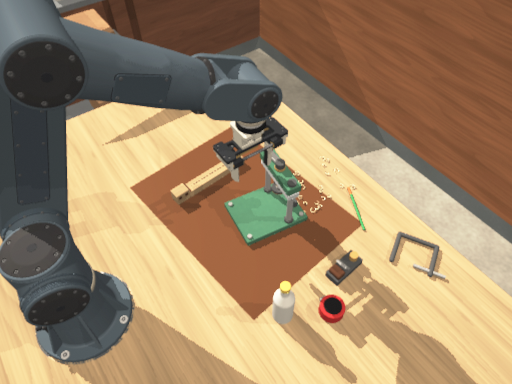

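```bash
python3 - <<'E'
import cv2
a=cv2.imread("pics/scene0.png")[165:320,180:380];b=cv2.imread("pics/side0.png")[125:250,160:320]
cv2.imwrite("pics/sc0c.png",cv2.resize(a,None,fx=3.8,fy=3.8,interpolation=cv2.INTER_CUBIC))
cv2.imwrite("pics/si0c.png",cv2.resize(b,None,fx=4.7,fy=4.7,interpolation=cv2.INTER_CUBIC))
E
```

```text
(no output)
```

View pics/sc0c.png

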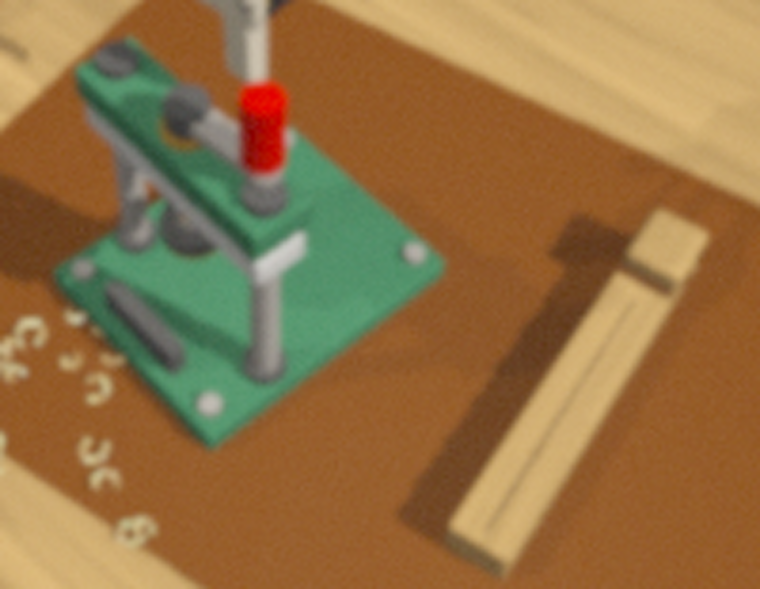

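View pics/si0c.png

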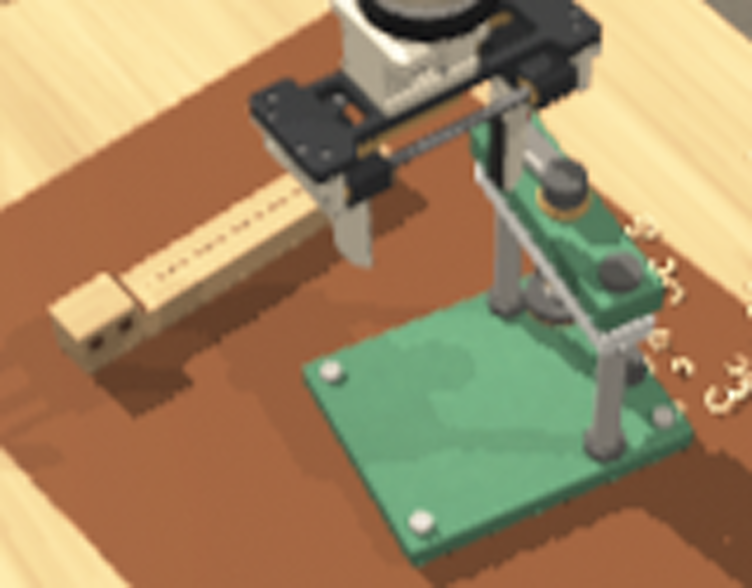

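```bash
cat > h.py <<'E'
import numpy as np,cv2,pickle
from scipy.optimize import least_squares
def proj(c,P):
    return cv2.projectPoints(np.asarray(P,float).reshape(-1,3),c["rvec"],c["tvec"],c["intrinsics"],None)[0].reshape(-1,2)
def ray(c,uv,z):
    R=cv2.Rodrigues(np.asarray(c["rvec"]))[0];t=np.asarray(c["tvec"]).ravel()
    o=-R.T@t;d=R.T@np.linalg.inv(c["intrinsics"])@np.array([*uv,1]);return o+d*(z-o[2])/d[2]
def tf(p,P):
    P=np.asarray(P,float).reshape(-1,3);c,s=np.cos(p[2]),np.sin(p[2])
    return np.c_[p[0]+c*P[:,0]-s*P[:,1],p[1]+s*P[:,0]+c*P[:,1],P[:,2]]
def fit(obs,p0):  # obs: list of (cam, localpts, uv)
    f=lambda p:np.concatenate([(proj(c,tf(p,P))-uv).ravel() for c,P,uv in obs])
    r=least_squares(f,p0,x_scale=[.1,.1,.3],loss="soft_l1");return r.x,np.round(r.fun,1).reshape(-1,2)
E
python3 - <<'E'
from h import *
d=pickle.load(open("cams0.pkl","rb"));S,D=d["scene"],d["side"]
s=lambda a:np.array(a)/3.8+[180,165]-.37
e=lambda a:np.array(a)/4.7+[160,125]-.39
p,r=fit([(S,[[-.15,.085,.02],[.06,.085,.02],[.06,-.085,.02]],s([[443,263],[210,438],[55,270]])),
 (D,[[-.15,.085,.02],[-.15,-.085,.02],[.06,-.085,.02]],e([[303,368],[413,553],[692,434]]))],[.6,0,0])
print("press",p,r.tolist())
B=[]
for n,q0 in (("both",None),):
  obs=[(S,[[.14,-.02,.028],[.14,.02,.028],[-.14,-.02,.042],[-.14,.02,.042]],s([[450,530],[500,567],[660,208],[709,236]])),
   (D,[[-.14,.02,.042],[-.14,-.02,.042],[-.09,-.02,.042]],e([[50,312],[92,352],[145,310]]))]
  b,r=fit(obs,[.6,.25,0]);print("blank",b,r.tolist())
  print(fit(obs[:1],b),fit(obs[1:],b)[0])
g=ray(S,s([263,130]),.24);print("grip",g,np.hypot(*(g-[*p[:2],.24])[:2]),"ang",np.arctan2(g[1]-p[1],g[0]-p[0])-p[2])
np.save("fit0.npy",[p,b])
def draw(c,im):
  k=3
  im=cv2.resize(im,None,fx=k,fy=k)
  def L(P,col,cl=True): cv2.polylines(im,[np.int32((proj(c,P)+.5)*k)],cl,col,1)
  L(tf(p,[[-.15,.085,.02],[.06,.085,.02],[.06,-.085,.02],[-.15,-.085,.02]]),(255,0,0))
  for z in(.166,.192):L(tf(p,[[-.022,.085,z],[.022,.085,z],[.022,-.085,z],[-.022,-.085,z]]),(255,0,255))
  L(tf(p,[[.038,.035,.02],[.038,-.035,.02],[.038,-.035,.044],[.038,.035,.044]]),(0,255,255))
  L(tf(b,[[-.09,-.02,.028],[.14,-.02,.028],[.14,.02,.028],[-.09,.02,.028]]),(255,0,0))
  L(tf(b,[[-.14,-.02,.042],[-.09,-.02,.042],[-.09,.02,.042],[-.14,.02,.042]]),(255,0,0))
  L([[*p[:2],.206],[*p[:2],.22]],(0,0,0));L([[*g[:2],.214],[*g[:2],.266]],(255,255,255))
  return im
o=draw(S,cv2.imread("pics/scene0.png"))[480:970,560:1120]
o2=draw(D,cv2.imread("pics/side0.png"))[370:760,490:960]
cv2.imwrite("pics/ov.png",np.vstack([o,np.zeros((0,560,3),np.uint8)])[:,:]);cv2.imwrite("pics/ov2.png",o2)
E
```

```text
press [ 0.63660291 -0.01690335 -0.14043878] [[0.8, -1.2], [-0.5, 0.3], [-1.6, -0.3], [-1.1, -0.7], [-0.5, 0.3], [0.5, -1.2]]
blank [0.52291793 0.21112923 0.10398241] [[-1.7, -0.1], [1.0, 0.1], [-2.3, -0.5], [-0.9, -0.8], [-0.4, -1.6], [-2.2, -2.8], [-0.6, -2.0]]
(array([0.52227565, 0.21342532, 0.09038567]), array([[-1.4, -0.2],
       [ 1.2,  0.1],
       [-0.7,  0.1],
       [ 0.7, -0. ]])) [0.52009569 0.20742433 0.15269621]
grip [0.64001675 0.04441775 0.24      ] 0.06141605124388715 ang 1.6556210121739792
```

View pics/ov.png

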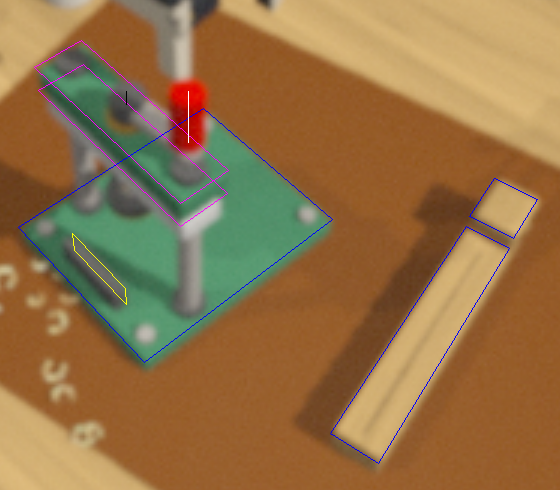

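The scene overlay shows that the press fit (blue bed, magenta beam) and the blank fit agree to about 1–2 px. The grip sits at crop pixel (188,115). Next I move above the blank and refine with the wrist camera.

Call:
arm_command --pt "100 -2 -0.9 -5.2 0" --pt "100 -1 -0.9 -5.2 0" --pt "100 -1 -0.9 -5.3 0" --pt "100 0 -0.9 -5.3 0" --pt "100 0 0 0 -10.6" --newtons 40

```text
t: 0.78
eef_pos: [0.513, 0.213, 0.2805]
eef_rot: [[-0.0, 0.982, 0.19], [0.0, 0.19, -0.982], [-1.0, -0.0, -0.0]]
force: [0.2, 0.3, 0.0]
opening: 0.0932
```

Call:
arm_command --pt "100 0 0 0 -10.6" --pt "100 0 0 0 -10.6" --pt "100 0 0 0 -10.6" --pt "100 0 0 0 -10.6" --pt "100 0 0 0 -10.6"

```text
t: 1.4
eef_pos: [0.5139, 0.21, 0.2804]
eef_rot: [[-0.0, 0.439, 0.898], [-0.0, 0.898, -0.439], [-1.0, -0.0, -0.0]]
force: [0.3, -0.1, 0.8]
opening: 0.0932
```

Call:
arm_command --pt "100 0 0 0 -10.6" --pt "100 0 0 0 -10.6" --pt "100 0 0 0 -10.6" --pt "100 0 0 0 0" --pt "100 0 0 0 0"

```text
t: 2.02
eef_pos: [0.5139, 0.21, 0.2805]
eef_rot: [[-0.0, -0.09, 0.996], [-0.0, 0.996, 0.09], [-1.0, -0.0, -0.0]]
force: [0.5, 0.2, 0.6]
opening: 0.0931
```

```bash
cat >> h.py <<'E'
def wrist(name):
    from bench import robot,vision
    s=robot.sense();w=vision.read_camera("wrist")
    T=np.eye(4);T[:3,:3]=s["eef_rot"];T[:3,3]=s["eef_pos"]
    M=np.linalg.inv(T@w["T_tool_cam"])
    c=dict(rvec=cv2.Rodrigues(M[:3,:3])[0],tvec=M[:3,3],intrinsics=w["intrinsics"],image=w["image"])
    cv2.imwrite(f"pics/{name}.png",c["image"][:,:,::-1]);pickle.dump(c,open(name+".pkl","wb"));return s,c
def show(s): print({k:np.round(s[k],4).tolist() for k in("t","joints","eef_pos","eef_rot","force","opening")})
E
python3 - <<'E'
from h import *
s,c=wrist("w1");show(s)
im=cv2.imread("pics/w1.png");cv2.imwrite("pics/w1b.png",cv2.resize(im,None,fx=1.5,fy=1.5,interpolation=cv2.INTER_CUBIC))
E
```

```text
{'t': 2.025, 'joints': [0.304, 0.3223, 1.5897, 0.0, 1.2299, -1.3568], 'eef_pos': [0.5139, 0.21, 0.2805], 'eef_rot': [[-0.0003, -0.0899, 0.9959], [-0.0001, 0.9959, 0.0899], [-1.0, -0.0, -0.0003]], 'force': [0.4762, 0.2057, 0.6172], 'opening': 0.0931}
```

View pics/w1b.png

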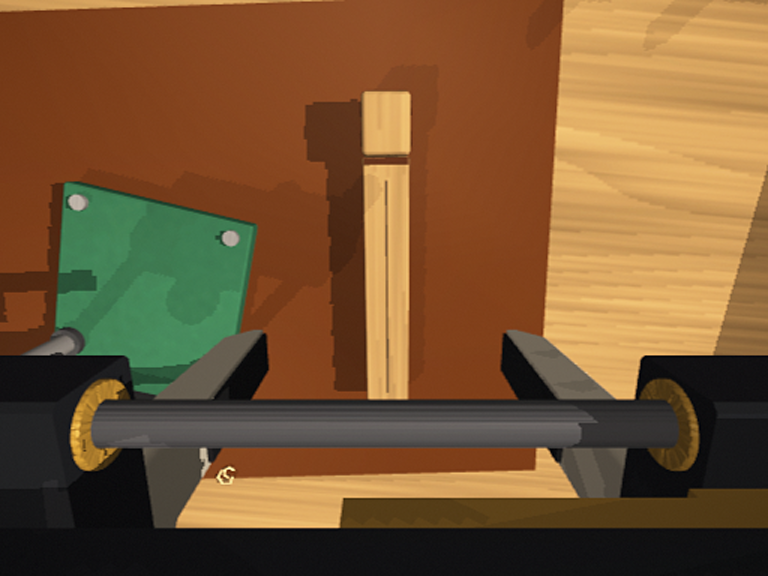

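The wrist view shows the head corners at (363,92), (410,92), (409,154) and (362,154), at 1.5× scale. The bar edges are vertical near columns 364–369 and 408. The bed's front corners are at (65,182) and (256,226).

```bash
python3 - <<'E'
from h import *
c=pickle.load(open("w1.pkl","rb"))
d=pickle.load(open("cams0.pkl","rb"));S,D=d["scene"],d["side"];p0,b0=np.load("fit0.npy")
im=c["image"].astype(float);g=cv2.GaussianBlur(im,(0,0),.7)[:,:,2]  # blue
for r in(75,90,115,140,160,180,200,220,240,260):
    row=g[r,220:300];dd=np.diff(row);i,j=dd.argmax(),dd.argmin();print(r,i+220.5,j+220.5,end="; ")
w=lambda a:(np.array(a)+.5)/1.5-.5
obs=[(c,[[-.14,-.02,.042],[-.14,.02,.042],[-.09,.02,.042],[-.09,-.02,.042]],w([[362.5,92],[410.5,92],[409,154],[362,154]]))]
# bar edges as points: x at which z=.028 edge
b,r=fit(obs,b0);print("\nblank",b,r.tolist())
for uv in([363.5,165],[368.5,398],[408,165],[408.5,398]):
    q=ray(c,w(uv),.028);print(np.round(q,4),"local",np.round(tf([0,0,-b0[2]],q-[*b0[:2],0])[0],4))
print("bed corners",ray(c,w([65,182]),.02),ray(c,w([256,226]),.02))
A,B=ray(c,w([65,182]),.02),ray(c,w([256,226]),.02);v=(B-A)[:2];print(np.hypot(*v),np.arctan2(v[1],v[0])-np.pi/2)
yaw=np.arctan2(v[1],v[0])-np.pi/2;m=(A+B)/2;print("press",m[:2]+.15*np.array([np.cos(yaw),np.sin(yaw)]),yaw,"vs",p0)
E
```

```text
75 241.5 273.5; 90 241.5 273.5; 115 241.5 272.5; 140 242.5 272.5; 160 242.5 272.5; 180 243.5 272.5; 200 243.5 272.5; 220 243.5 272.5; 240 244.5 271.5; 260 244.5 271.5; 
blank [0.51975702 0.21087477 0.0786425 ] [[-0.9, -1.3], [0.7, -0.9], [0.6, 1.5], [-0.5, 1.1]]
[0.4385 0.1857 0.028 ] local [-0.0866 -0.0166  0.028 ]
[0.6566 0.2079 0.028 ] local [ 0.1326 -0.0171  0.028 ]
[0.4351 0.2236 0.028 ] local [-0.0861  0.0215  0.028 ]
[0.653  0.2468 0.028 ] local [0.1331 0.022  0.028 ]
bed corners [ 0.47663985 -0.07538439  0.02      ] [0.50005292 0.09293823 0.02      ]
0.16994315306312152 -0.13820961345488225
press [ 0.63691602 -0.01188859] -0.13820961345488225 vs [ 0.63660291 -0.01690335 -0.14043878]
```

Call:
arm_command --pt "100 5 0.25 -0.2 -0.7" --pt "100 6 0 0 0" --pt "100 6 0 0 0" --pt "100 5 0 0 0" --pt "100 2 0 0 0"

```text
t: 2.7
eef_pos: [0.5104, 0.2119, 0.0378]
eef_rot: [[-0.004, -0.104, 0.995], [-0.001, 0.995, 0.104], [-1.0, -0.001, -0.004]]
force: [-0.8, 0.3, 0.6]
opening: 0.0932
```

Call:
arm_command --pt "100 1.4 0 0 0" --pt "0 0 0 0 0" --pt "0 0 0 0 0" --pt "0 0 0 0 0" --pt "0 0 0 0 0" --newtons 40

```text
t: 3.32
eef_pos: [0.512, 0.2124, 0.0272]
eef_rot: [[0.001, -0.106, 0.994], [0.0, 0.994, 0.106], [-1.0, 0.0, 0.001]]
force: [-0.3, -0.3, 0.0]
opening: 0.0578
```

Call:
arm_command --pt "0 0 0 0 0" --pt "0 0 0 0 0" --pt "0 -1 0 0 0" --pt "0 -1 0 0 0" --pt "0 0 0 0 0"

```text
t: 3.95
eef_pos: [0.5122, 0.2125, 0.0476]
eef_rot: [[0.002, -0.106, 0.994], [0.001, 0.994, 0.106], [-1.0, 0.0, 0.002]]
force: [0.2, -0.4, -3.1]
opening: 0.0398
```

Call:
arm_command --pt "0 -1.5 0 -4.5 0" --pt "0 0 -2.9 -3.8 0" --pt "0 0 -4.5 -2 0" --pt "0 0 -4.5 0 0" --pt "0 0 -4.5 0 0"

```text
t: 4.58
eef_pos: [0.4268, 0.037, 0.0618]
eef_rot: [[0.001, -0.107, 0.994], [-0.0, 0.994, 0.107], [-1.0, -0.0, 0.001]]
force: [0.4, -0.1, -2.8]
opening: 0.0399
```

Call:
arm_command --pt "0 0 -2.5 0 3" --pt "0 0 0 0 5" --pt "0 0 0 0 4" --pt "0 0 0 0 2" --pt "0 0 0 0 0"

```text
t: 5.2
eef_pos: [0.4294, 0.0135, 0.0617]
eef_rot: [[0.0, 0.137, 0.991], [0.0, 0.991, -0.137], [-1.0, 0.0, 0.0]]
force: [1.0, 0.0, -2.3]
opening: 0.0396
```

```bash
python3 - <<'E'
from h import *
from bench import vision
s,c=wrist("w2");show(s)
for n in("scene","side"):
    q=vision.read_camera(n);pickle.dump(q,open(n+"2.pkl","wb"));cv2.imwrite(f"pics/{n}2.png",q["image"][:,:,::-1])
im=cv2.imread("pics/w2.png");cv2.imwrite("pics/w2b.png",cv2.resize(im,None,fx=1.5,fy=1.5,interpolation=cv2.INTER_CUBIC))
E
```

```text
{'t': 5.2, 'joints': [-0.077, 0.4431, 2.0866, 0.0, 0.6119, -1.5107], 'eef_pos': [0.4294, 0.0135, 0.0617], 'eef_rot': [[0.0001, 0.1367, 0.9906], [0.0, 0.9906, -0.1367], [-1.0, 0.0, 0.0001]], 'force': [0.995, 0.0403, -2.3228], 'opening': 0.0396}
```

View pics/w2b.png

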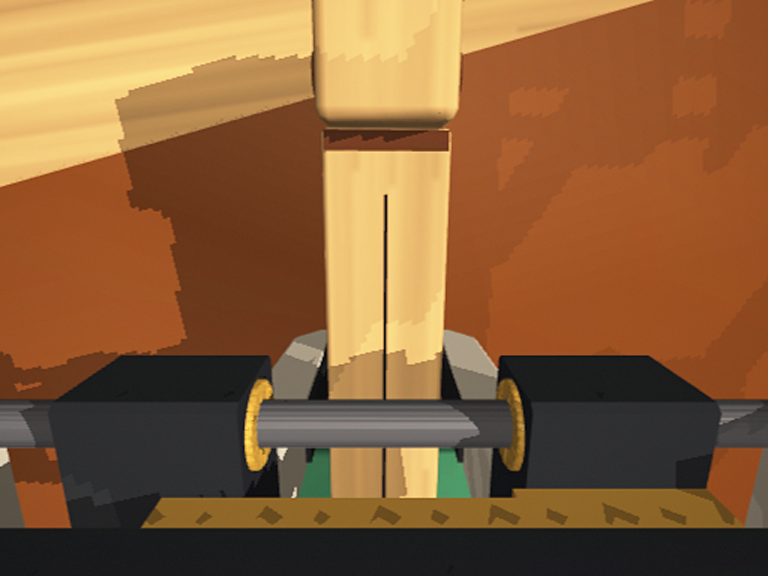

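The wrist view shows the blank straight in the jaws: its centre line sits at column 386 all the way along. The bed is only just visible, so I check the blank against the press in the fixed cameras.

```bash
python3 - <<'E'
import cv2,numpy as np
a=cv2.imread("pics/scene2.png")[170:290,185:325];b=cv2.imread("pics/side2.png")[145:255,195:320]
A=cv2.resize(a,(560,480),interpolation=cv2.INTER_CUBIC)
cv2.imwrite("pics/c2.png",cv2.resize(a,(700,600),interpolation=cv2.INTER_CUBIC))
cv2.imwrite("pics/d2.png",cv2.resize(b,(625,550),interpolation=cv2.INTER_CUBIC))
E
```

```text
(no output)
```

View pics/d2.png

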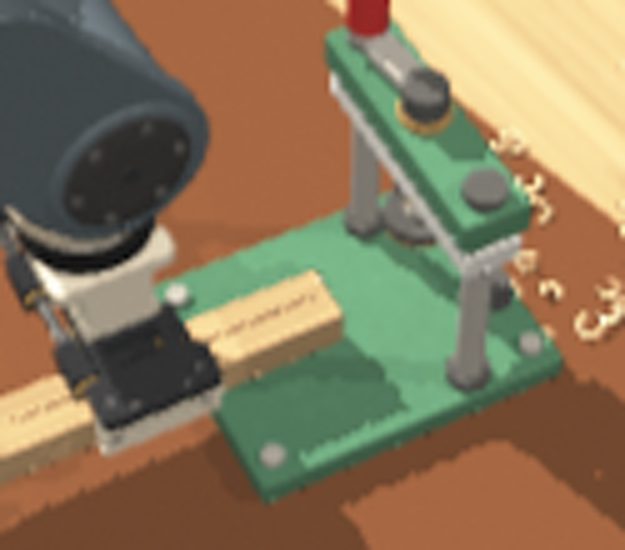

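View pics/c2.png

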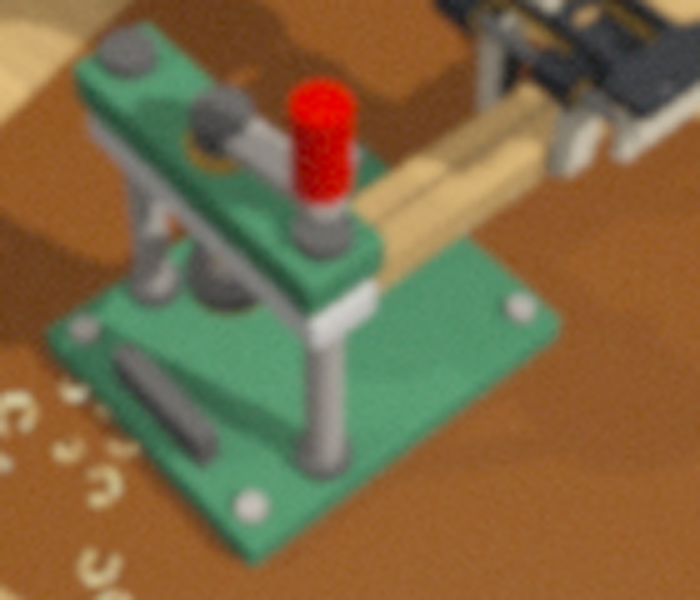

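Side crop: the toe's top corners are at (318,270) and (343,318), and the bed corners at (268,491) and (562,358). Scene crop: the bed corners are at (255,553), (47,335) and (562,322), and the hub top at (222,105). I now refit the press, using the blank (known from the arm pose) to remove camera bias.

```bash
python3 - <<'E'
from h import *
S=pickle.load(open("scene2.pkl","rb"));D=pickle.load(open("side2.pkl","rb"))
s=lambda a:(np.array(a)+.5)/5+[185,170]-.5
e=lambda a:(np.array(a)+.5)/5+[195,145]-.5
t=np.array([.4294,.0135]);yaw=np.arctan2(-.1367,.9906)
u=np.array([np.cos(yaw),np.sin(yaw)]);b=[*(t+.0087*u),yaw]
pb=proj(D,tf(b,[[.14,.02,.0625],[.14,-.02,.0625]]));ob=e([[318,270],[343,318]]);print("side blank resid",pb-ob)
bias=(pb-ob).mean(0)
Cs=[[-.15,.085,.02],[.06,.085,.02],[.06,-.085,.02],[0,0,.216]];us=s([[562,322],[255,553],[47,335],[222,100]])
Cd=[[-.15,-.085,.02],[.06,-.085,.02],[0,0,.216]];ud=e([[268,491],[562,358],[428,80]])
for n,o in(("scene",[(S,Cs,us)]),("side",[(D,Cd,ud)]),("side-b",[(D,Cd,ud+bias)]),("all",[(S,Cs,us),(D,Cd,ud+bias)])):
    p,r=fit(o,[.637,-.015,-.139]);print(n,np.round(p,4),r.tolist())
g=ray(S,s([323,140]),.24);print("grip",g)
for p in([.637,-.014,-.139],): print("blank toe in press frame",tf([0,0,-p[2]],tf(b,[[.14,0,0]])-[*p[:2],0]))
E
```

```text
side blank resid [[-1.26437917 -0.94468587]
 [-0.12383437 -1.37571684]]
scene [ 0.6358 -0.0148 -0.14  ] [[0.8, -1.2], [-0.3, 0.3], [-0.7, -0.9], [0.3, 1.8]]
side [ 0.6379 -0.0175 -0.1335] [[-0.4, -0.1], [0.9, -0.7], [-0.2, 0.8]]
side-b [ 0.6388 -0.013  -0.1336] [[-0.4, -0.2], [0.8, -0.6], [-0.3, 0.9]]
all [ 0.6372 -0.014  -0.1355] [[0.7, -0.9], [-0.3, 0.9], [-1.0, -0.3], [0.1, 2.4], [-0.7, 0.3], [0.6, -0.1], [-0.5, 1.4]]
grip [0.63702889 0.04276776 0.24      ]
blank toe in press frame [[-0.06070817 -0.0012509   0.        ]]
```

Call:
arm_command --pt "0 0.8 0.12 1 0" --pt "0 0.3 0 2 0" --pt "0 0 0 2 0" --pt "0 0 0 2 0" --pt "0 0 0 1.2 0"

```text
t: 5.98
eef_pos: [0.5119, 0.0033, 0.0501]
eef_rot: [[0.0, 0.137, 0.991], [0.0, 0.991, -0.137], [-1.0, 0.0, 0.0]]
force: [-1.2, 0.1, -3.4]
opening: 0.0395
```

Call:
arm_command --pt "0 0.2 0 0 0" --pt "0 0 0 0 0" --pt "0 0.1 0 0 0" --pt "0 0 0 0 0"

```text
t: 6.48
eef_pos: [0.5105, 0.0034, 0.0476]
eef_rot: [[-0.0, 0.137, 0.991], [0.0, 0.991, -0.137], [-1.0, -0.0, -0.0]]
force: [0.7, -0.2, -3.3]
opening: 0.0397
```

```bash
python3 - <<'E'
from h import *
from bench import vision
from bench import robot
show(robot.sense())
for n in("scene","side"):
    q=vision.read_camera(n);pickle.dump(q,open(n+"3.pkl","wb"));cv2.imwrite(f"pics/{n}3.png",q["image"][:,:,::-1])
a=cv2.imread("pics/scene3.png")[175:285,185:300];b=cv2.imread("pics/side3.png")[140:255,225:315]
A=cv2.resize(a,(460,440),interpolation=cv2.INTER_CUBIC);B=cv2.resize(b,(340,434),interpolation=cv2.INTER_CUBIC)
A=A[:434];cv2.imwrite("pics/c3.png",np.hstack([A,B]))
E
```

```text
{'t': 6.475, 'joints': [-0.0845, 0.5719, 1.8867, 0.0, 0.6833, -1.5175], 'eef_pos': [0.5105, 0.0034, 0.0476], 'eef_rot': [[-0.0003, 0.1374, 0.9905], [0.0, 0.9905, -0.1374], [-1.0, -0.0, -0.0003]], 'force': [0.653, -0.1573, -3.287], 'opening': 0.0397}
```

View pics/c3.png

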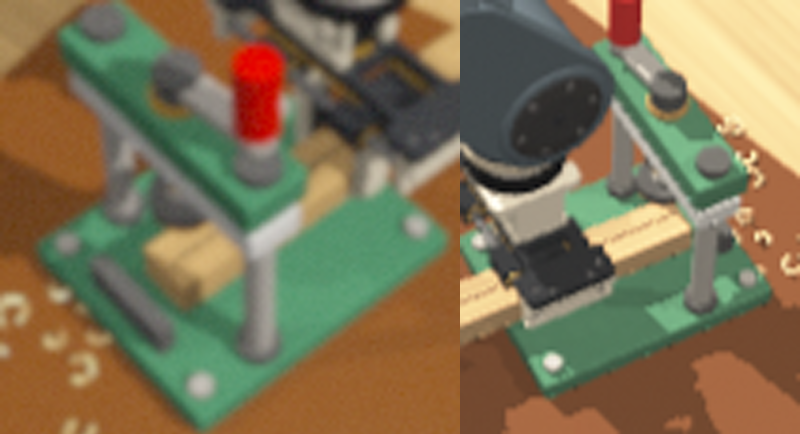

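The toe is now past the pad, about 10–15 mm short of the fence: toe top edge (147,245)–(187,278), fence top from about (99,260) to (168,324). I check the lateral offset numerically.

```bash
python3 - <<'E'
from h import *
S=pickle.load(open("scene3.pkl","rb"))
s=lambda a:(np.array(a)+.5)/4+[185,175]-.5
p=[.637,-.0138,-.138]
loc=lambda q:np.round(tf([0,0,-p[2]],q-[*p[:2],0])[0],4)
for n,uv,z in(("toeL",(147,245),.0484),("toeR",(187,278),.0484),("fA",(99,260),.044),("fB",(168,324),.044)):print(n,loc(ray(S,s(uv),z)))
for P in([.038,.035,.044],[.038,-.035,.044]):print("pred fence crop px",(proj(S,tf(p,P))[0]-[185,175]+.5)*4-.5)
b=[.5105+.0087*.9905,.0034-.0087*.1374,-.1378]
print("toe via arm",loc(tf(b,[.14,0,0])[0]),[(((proj(S,tf(b,[.14,y,.0484]))[0])-[185,175]+.5)*4-.5).round() for y in(-.02,.02)])
E
```

```text
toeL [ 0.0161 -0.0213  0.0484]
toeR [0.013  0.014  0.0484]
fA [ 0.0437 -0.0345  0.044 ]
fB [0.0406 0.0297 0.044 ]
pred fence crop px [176.86786793 327.26561804]
pred fence crop px [105.91487104 254.46255296]
toe via arm [ 0.021  -0.0003  0.    ] [array([142., 250.]), array([183., 291.])]
```

Call:
arm_command --pt "0 0.05 0.05 0.3 0" --pt "0 0 0 0.4 0" --pt "0 0 0 0.3 0" --pt "0 0 0 0.2 0" --pt "0 0 0 0 0"

```text
t: 7.2
eef_pos: [0.5229, 0.0022, 0.0471]
eef_rot: [[0.0, 0.137, 0.991], [0.0, 0.991, -0.137], [-1.0, 0.0, 0.0]]
force: [-0.6, -0.5, -2.6]
opening: 0.0399
```

Call:
arm_command --pt "0 0 0 0.15 0" --pt "0 0 0 0.1 0"

```text
t: 7.45
eef_pos: [0.5253, 0.0019, 0.0472]
eef_rot: [[0.0, 0.137, 0.991], [-0.0, 0.991, -0.137], [-1.0, -0.0, 0.0]]
force: [-0.2, -0.3, -2.8]
opening: 0.0398
```

Call:
arm_command --pt "0 0.03 0 0.1 0" --pt "0 0 0 0 0"

```text
t: 7.7
eef_pos: [0.5263, 0.0017, 0.0468]
eef_rot: [[-0.0, 0.137, 0.991], [-0.0, 0.991, -0.137], [-1.0, -0.0, -0.0]]
force: [1.2, 0.2, -4.2]
opening: 0.0395
```

Call:
arm_command --pt "0 0 0 0.1 0" --pt "0 0 0 0 0"

```text
t: 7.95
eef_pos: [0.5273, 0.0016, 0.0469]
eef_rot: [[0.0, 0.137, 0.991], [-0.0, 0.991, -0.137], [-1.0, -0.0, 0.0]]
force: [0.1, -0.3, -3.1]
opening: 0.0396
```

Call:
arm_command --pt "0 0 0 0.05 0" --pt "0 0 0 0 0"

```text
t: 8.2
eef_pos: [0.5278, 0.0015, 0.0468]
eef_rot: [[0.0, 0.137, 0.991], [0.0, 0.991, -0.137], [-1.0, 0.0, 0.0]]
force: [0.7, -0.4, -3.2]
opening: 0.0397
```

Call:
arm_command --pt "0 0 0 0.08 0" --pt "0 0 0 0 0"

```text
t: 8.45
eef_pos: [0.5284, 0.0014, 0.0468]
eef_rot: [[-0.0, 0.137, 0.991], [0.0, 0.991, -0.137], [-1.0, -0.0, -0.0]]
force: [-0.5, -0.0, -3.4]
opening: 0.0399
```

Call:
arm_command --pt "0 0 0 0.08 0" --pt "0 0 0 0 0"

```text
t: 8.7
eef_pos: [0.5284, 0.0014, 0.0468]
eef_rot: [[-0.002, 0.137, 0.991], [0.0, 0.991, -0.137], [-1.0, -0.0, -0.002]]
force: [-5.2, 0.6, 1.3]
opening: 0.0396
```

Call:
arm_command --pt "0 0 0 0.08 0" --pt "0 0 0 0 0"

```text
t: 8.95
eef_pos: [0.5285, 0.0014, 0.0467]
eef_rot: [[-0.004, 0.137, 0.991], [0.0, 0.991, -0.137], [-1.0, -0.0, -0.004]]
force: [-10.3, 1.6, 5.0]
opening: 0.0396
```

Call:
arm_command --pt "0 0.04 0 -0.1 0" --pt "0 0.04 0 0 0" --pt "0 0 0 0 0"

```text
t: 9.32
eef_pos: [0.5284, 0.0014, 0.0467]
eef_rot: [[-0.002, 0.137, 0.991], [0.0, 0.991, -0.137], [-1.0, -0.0, -0.002]]
force: [-8.4, 1.2, 11.9]
opening: 0.0394
```

Call:
arm_command --pt "0 -0.05 0 -0.03 0" --pt "0 0 0 0 0" --pt "75 0 0 0 0" --pt "75 0 0 0 0" --pt "75 0 0 0 0"

```text
t: 9.95
eef_pos: [0.5291, 0.0013, 0.0466]
eef_rot: [[0.001, 0.137, 0.991], [-0.0, 0.991, -0.137], [-1.0, 0.0, 0.001]]
force: [-0.4, -0.3, -0.6]
opening: 0.0654
```

Call:
arm_command --pt "75 -2 0 0 0" --pt "75 -5 0 -2 0" --pt "75 -6 0 -3 0" --pt "75 -6 0 -2 0" --pt "75 -6 0 0 0"

```text
t: 10.58
eef_pos: [0.4604, 0.0109, 0.2938]
eef_rot: [[0.0, 0.137, 0.991], [-0.0, 0.991, -0.137], [-1.0, 0.0, 0.0]]
force: [-0.0, 0.5, -0.8]
opening: 0.0701
```

Call:
arm_command --pt "75 -2 0 0 0" --pt "75 0 0 0 0" --pt "75 0 0 0 0"

```text
t: 10.95
eef_pos: [0.4613, 0.0107, 0.3104]
eef_rot: [[-0.002, 0.137, 0.991], [0.0, 0.991, -0.137], [-1.0, -0.0, -0.002]]
force: [-0.7, -0.1, -0.5]
opening: 0.0699
```

```bash
python3 - <<'E'
from h import *
from bench import vision
s,c=wrist("w4");show(s)
for n in("scene","side"):
    q=vision.read_camera(n);pickle.dump(q,open(n+"4.pkl","wb"));cv2.imwrite(f"pics/{n}4.png",q["image"][:,:,::-1])
a=cv2.imread("pics/scene4.png")[180:285,190:300];b=cv2.imread("pics/side4.png")[140:255,180:315];w=cv2.imread("pics/w4.png")
R=lambda i,h,wd:cv2.resize(i,(wd,h),interpolation=cv2.INTER_CUBIC)
top=np.hstack([R(a,315,330),R(b,315,370)]);cv2.imwrite("pics/c4.png",np.vstack([top,R(w[:275],275*700//512-92,700)]) if 0 else np.hstack([np.vstack([R(a,300,314),R(b,268,314)]),R(w[:,:],360,480)[:360] if 0 else np.vstack([R(w,360,480),np.zeros((208,480,3),np.uint8)])]))
E
```

```text
{'t': 10.95, 'joints': [-0.0777, 0.1171, 1.7745, 0.0, 1.2518, -1.5106], 'eef_pos': [0.4613, 0.0107, 0.3104], 'eef_rot': [[-0.0018, 0.1375, 0.9905], [0.0002, 0.9905, -0.1375], [-1.0, -0.0001, -0.0018]], 'force': [-0.6701, -0.0994, -0.5428], 'opening': 0.0699}
```

View pics/c4.png

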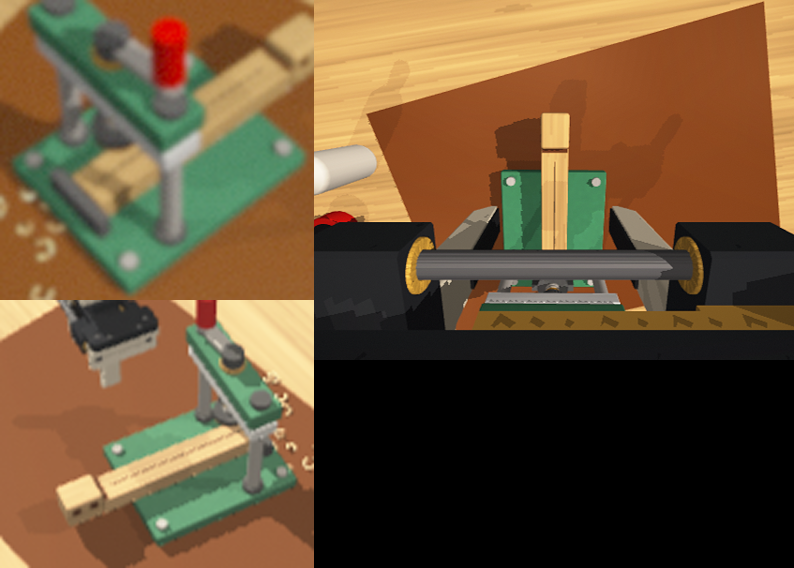

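The blank lies straight and centred (bed columns 502–606, blank 541–569) with its toe at the fence. Next is the grip.

Call:
arm_command --pt "60 0 1.47 4.27 0" --pt "60 0 1.47 4.27 0" --pt "60 0 1.47 4.27 0" --pt "60 0 1.47 4.27 0" --pt "60 0 0 0 0"

```text
t: 11.72
eef_pos: [0.6404, 0.0459, 0.3092]
eef_rot: [[-0.003, 0.137, 0.991], [0.0, 0.991, -0.137], [-1.0, -0.0, -0.003]]
force: [-0.5, -0.2, -0.3]
opening: 0.0559
```

Call:
arm_command --pt "60 2 0 0 0" --pt "60 2.6 0 0 0" --pt "60 2 0 0 0" --pt "60 0 0 0 0"

```text
t: 12.22
eef_pos: [0.6377, 0.0453, 0.2441]
eef_rot: [[-0.004, 0.138, 0.99], [-0.0, 0.991, -0.138], [-1.0, -0.001, -0.004]]
force: [0.1, -0.4, 0.6]
opening: 0.0557
```

Call:
arm_command --pt "0 0 0 0 0" --pt "0 0 0 0 0" --pt "0 0 0 0 0" --pt "0 0 0 0 0" --pt "0 0 0 0 0" --newtons 50

```text
t: 12.85
eef_pos: [0.639, 0.0441, 0.2463]
eef_rot: [[0.0, 0.138, 0.99], [-0.002, 0.99, -0.138], [-1.0, -0.002, 0.0]]
force: [-2.4, -8.0, 2.4]
opening: 0.025
```

```bash
cat > circ.py <<'E'
import sys,numpy as np
# rows for phi0 -> phi1 (deg, clockwise=decreasing) with given step, tool (y,z) cm
def rows(a0,a1,st,r=6.0):
    n=int(round(abs(a1-a0)/st));A=np.radians(np.linspace(a0,a1,n+1))
    P=np.round(np.c_[r*np.sin(A),r*np.cos(A)],2);d=np.round(np.diff(P,axis=0),2)
    for i in range(0,n,5):print(round(np.degrees(A[i])),[[0,0,float(y),float(z),0] for y,z in d[i:i+5]])
if __name__=="__main__":rows(*map(float,sys.argv[1:4]))
E
python3 - <<'E'
from h import *
p=[.638,-.0145,-.138];a=np.linspace(0,2*np.pi,60)
S=pickle.load(open("scene2.pkl","rb"));D=pickle.load(open("side2.pkl","rb"))
for h in np.arange(.06,.111,.005):
    rim=tf(p,np.c_[.022*np.cos(a),.022*np.sin(a),0*a+h]);u=proj(S,rim);v=proj(D,rim)
    print(round(h,3),"scene crop5 bottom",((u[:,1].max()-170)*5).round(),"x",((u[:,0].min()-185)*5).round(),((u[:,0].max()-185)*5).round(),"side crop5",((v[:,1].max()-145)*5).round(),((v[:,0].min()-195)*5).round(),((v[:,0].max()-195)*5).round())
E
python3 circ.py 98 38 10; python3 circ.py 38 -322 18
```

```text
0.06 scene crop5 bottom 362.0 x 186.0 276.0 side crop5 279.0 377.0 447.0
0.065 scene crop5 bottom 357.0 x 186.0 276.0 side crop5 274.0 377.0 448.0
0.07 scene crop5 bottom 350.0 x 185.0 276.0 side crop5 269.0 377.0 448.0
0.075 scene crop5 bottom 344.0 x 184.0 276.0 side crop5 264.0 377.0 449.0
0.08 scene crop5 bottom 338.0 x 184.0 275.0 side crop5 259.0 377.0 449.0
0.085 scene crop5 bottom 332.0 x 183.0 275.0 side crop5 253.0 377.0 449.0
0.09 scene crop5 bottom 326.0 x 183.0 275.0 side crop5 248.0 378.0 450.0
0.095 scene crop5 bottom 320.0 x 182.0 275.0 side crop5 243.0 378.0 450.0
0.1 scene crop5 bottom 313.0 x 182.0 275.0 side crop5 238.0 378.0 451.0
0.105 scene crop5 bottom 307.0 x 181.0 275.0 side crop5 233.0 378.0 451.0
0.11 scene crop5 bottom 300.0 x 180.0 274.0 side crop5 227.0 378.0 451.0
98 [[0, 0, 0.06, 1.05, 0], [0, 0, -0.13, 1.04, 0], [0, 0, -0.31, 1.0, 0], [0, 0, -0.47, 0.93, 0], [0, 0, -0.63, 0.83, 0]]
48 [[0, 0, -0.77, 0.72, 0]]
38 [[0, 0, -1.64, 0.91, 0], [0, 0, -1.84, 0.36, 0], [0, 0, -1.86, -0.23, 0], [0, 0, -1.71, -0.8, 0], [0, 0, -1.37, -1.28, 0]]
-52 [[0, 0, -0.91, -1.64, 0], [0, 0, -0.36, -1.84, 0], [0, 0, 0.23, -1.86, 0], [0, 0, 0.8, -1.71, 0], [0, 0, 1.28, -1.37, 0]]
-142 [[0, 0, 1.64, -0.91, 0], [0, 0, 1.84, -0.36, 0], [0, 0, 1.86, 0.23, 0], [0, 0, 1.71, 0.8, 0], [0, 0, 1.37, 1.28, 0]]
-232 [[0, 0, 0.91, 1.64, 0], [0, 0, 0.36, 1.84, 0], [0, 0, -0.23, 1.86, 0], [0, 0, -0.8, 1.71, 0], [0, 0, -1.28, 1.37, 0]]
```

The pad face seems to be at z≈0.097, so it should touch after about 2 turns. I start the crank with a short arc and fit the circle.

Call:
arm_command --pt "0 0 -0.04 1.05 0" --pt "0 0 -0.13 1.04 0" --pt "0 0 -0.31 1.0 0" --pt "0 0 -0.47 0.93 0"

```text
t: 13.35
eef_pos: [0.6757, 0.0295, 0.2461]
eef_rot: [[-0.006, 0.138, 0.99], [-0.002, 0.99, -0.138], [-1.0, -0.002, -0.006]]
force: [-19.1, -6.9, 9.1]
opening: 0.0259
```

Call:
arm_command --pt "0 0 -0.63 0.83 0" --pt "0 0 -0.77 0.72 0"

```text
t: 13.6
eef_pos: [0.6885, 0.014, 0.2461]
eef_rot: [[-0.008, 0.137, 0.99], [-0.0, 0.991, -0.137], [-1.0, -0.001, -0.007]]
force: [-23.3, -1.2, 10.5]
opening: 0.0251
```

```bash
python3 - <<'E'
import numpy as np
from scipy.optimize import least_squares
P=np.array([[.639,.0441],[.6757,.0295],[.6885,.014]])
r=least_squares(lambda c:np.hypot(*(P-c).T)-.06,[.638,-.015]);print(r.x,r.fun)
for q in P:print(np.degrees(np.arctan2(*(q-r.x)[::-1]))+7.9)
E
```

```text
[ 0.63643974 -0.01585147] [ 6.11312223e-06 -1.56382625e-05  1.15048040e-05]
95.45464029528145
57.01762847402845
37.73005658536465
```

Call:
arm_command --pt "0 0 -1.67 0.76 0" --pt "0 0 -1.85 0.25 0" --pt "0 0 -1.86 -0.23 0" --pt "0 0 -1.71 -0.8 0" --pt "0 0 -1.37 -1.28 0"

```text
t: 14.22
eef_pos: [0.6677, -0.067, 0.2464]
eef_rot: [[0.005, 0.137, 0.991], [0.001, 0.991, -0.137], [-1.0, 0.002, 0.005]]
force: [7.9, 8.4, -0.1]
opening: 0.0253
```

Call:
arm_command --pt "0 0 -0.91 -1.64 0" --pt "0 0 -0.36 -1.84 0" --pt "0 0 0.23 -1.86 0" --pt "0 0 0.8 -1.71 0" --pt "0 0 1.28 -1.37 0"

```text
t: 14.85
eef_pos: [0.5846, -0.0474, 0.2464]
eef_rot: [[0.002, 0.138, 0.99], [-0.004, 0.99, -0.138], [-1.0, -0.003, 0.003]]
force: [8.0, -7.5, -2.4]
opening: 0.0254
```

Call:
arm_command --pt "0 0 1.64 -0.91 0" --pt "0 0 1.84 -0.36 0" --pt "0 0 1.86 0.23 0"

```text
t: 15.22
eef_pos: [0.5807, 0.0078, 0.2463]
eef_rot: [[-0.001, 0.138, 0.99], [-0.003, 0.99, -0.138], [-1.0, -0.003, -0.001]]
force: [-0.4, -11.8, 0.5]
opening: 0.0254
```

Call:
arm_command --pt "0 0 1.71 0.8 0" --pt "0 0 1.37 1.28 0" --pt "0 0 0.91 1.64 0" --pt "0 0 0.36 1.84 0" --pt "0 0 -0.23 1.86 0"

```text
t: 15.85
eef_pos: [0.6598, 0.0392, 0.2462]
eef_rot: [[-0.004, 0.137, 0.991], [-0.001, 0.991, -0.137], [-1.0, -0.001, -0.004]]
force: [-14.1, -7.2, 8.6]
opening: 0.0256
```

Call:
arm_command --pt "0 0 -0.8 1.71 0" --pt "0 0 -1.28 1.37 0" --pt "0 0 -1.64 0.91 0" --pt "0 0 -1.84 0.36 0" --pt "0 0 -1.86 -0.23 0"

```text
t: 16.48
eef_pos: [0.6918, -0.0383, 0.2463]
eef_rot: [[0.002, 0.137, 0.991], [0.003, 0.991, -0.137], [-1.0, 0.004, 0.001]]
force: [-1.4, 12.3, 2.6]
opening: 0.0253
```

Call:
arm_command --pt "0 0 -1.71 -0.8 0" --pt "0 0 -1.37 -1.28 0" --pt "0 0 -0.91 -1.64 0" --pt "0 0 -0.36 -1.84 0"

```text
t: 16.98
eef_pos: [0.6314, -0.076, 0.2464]
eef_rot: [[0.005, 0.138, 0.99], [-0.001, 0.99, -0.138], [-1.0, -0.0, 0.005]]
force: [10.9, 2.1, -2.5]
opening: 0.0254
```

```bash
cat > est.py <<'E'
from h import *
from bench import vision,robot
show(robot.sense())
q=vision.read_camera("scene");d=vision.read_camera("side");pickle.dump((q,d),open("sd5.pkl","wb"))
a=q["image"][180:285,190:300,::-1];b=d["image"][140:255,220:315,::-1]
cv2.imwrite("pics/s5.png",np.hstack([cv2.resize(a,(440,420),interpolation=cv2.INTER_CUBIC),cv2.resize(b,(347,420),interpolation=cv2.INTER_CUBIC)]))
E
python3 circ.py -502 -742 10
cat > tan.py <<'E'
import sys,numpy as np
x,y,fx,fy=map(float,sys.argv[1:]);c=np.array([.6364,-.0159]);v=np.array([x,y])-c;th=np.arctan2(v[1],v[0]);F=np.array([fx,fy])
print("phi",(np.degrees(th)+7.9),"r",np.hypot(*v),"tan",-(F@[np.sin(th),-np.cos(th)]),"rad",F@v/np.hypot(*v))
E
```

```text
-502 [[0, 0, 0.87, -0.57, 0], [0, 0, 0.97, -0.41, 0], [0, 0, 1.01, -0.23, 0], [0, 0, 1.05, -0.06, 0], [0, 0, 1.04, 0.13, 0]]
-552 [[0, 0, 1.0, 0.31, 0], [0, 0, 0.93, 0.47, 0], [0, 0, 0.83, 0.63, 0], [0, 0, 0.72, 0.77, 0], [0, 0, 0.57, 0.87, 0]]
-602 [[0, 0, 0.41, 0.97, 0], [0, 0, 0.23, 1.01, 0], [0, 0, 0.06, 1.05, 0], [0, 0, -0.13, 1.04, 0], [0, 0, -0.31, 1.0, 0]]
-652 [[0, 0, -0.47, 0.93, 0], [0, 0, -0.63, 0.83, 0], [0, 0, -0.77, 0.72, 0], [0, 0, -0.87, 0.57, 0], [0, 0, -0.97, 0.41, 0]]
-702 [[0, 0, -1.01, 0.23, 0], [0, 0, -1.05, 0.06, 0], [0, 0, -1.04, -0.13, 0], [0, 0, -1.0, -0.31, 0]]
```

Call:
arm_command --pt "0 0 0.23 -1.86 0" --pt "0 0 0.8 -1.71 0" --pt "0 0 1.28 -1.37 0"

```text
t: 17.35
eef_pos: [0.5846, -0.0474, 0.2464]
eef_rot: [[0.002, 0.138, 0.99], [-0.003, 0.99, -0.138], [-1.0, -0.003, 0.003]]
force: [8.3, -6.9, -3.5]
opening: 0.0253
```

Call:
arm_command --pt "0 0 0.87 -0.57 0" --pt "0 0 0.97 -0.41 0"

```text
t: 17.6
eef_pos: [0.5771, -0.0275, 0.2463]
eef_rot: [[0.0, 0.138, 0.99], [-0.003, 0.99, -0.138], [-1.0, -0.003, 0.001]]
force: [0.4, -10.4, 2.0]
opening: 0.0251
```

Call:
arm_command --pt "0 0 1.01 -0.23 0" --pt "0 0 1.05 -0.06 0" --pt "0 0 1.04 0.13 0"

```text
t: 17.98
eef_pos: [0.5793, 0.0038, 0.2463]
eef_rot: [[-0.001, 0.138, 0.99], [-0.003, 0.99, -0.138], [-1.0, -0.003, -0.001]]
force: [-4.6, -9.9, 4.1]
opening: 0.0253
```

```bash
python3 est.py
```

```text
{'t': 17.975, 'joints': [-0.0726, 0.399, 1.5664, -0.0028, 1.1774, -1.5042], 'eef_pos': [0.5793, 0.0038, 0.2463], 'eef_rot': [[-0.0014, 0.1377, 0.9905], [-0.0025, 0.9905, -0.1377], [-1.0, -0.0027, -0.001]], 'force': [-4.5933, -9.8531, 4.0963], 'opening': 0.0253}
```

View pics/s5.png

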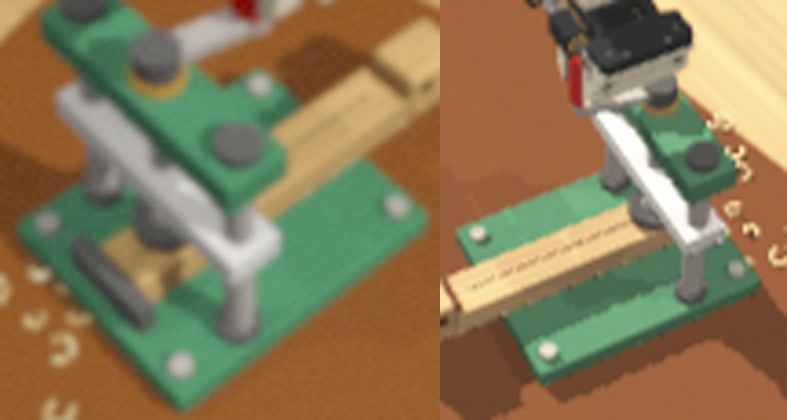

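Call:
arm_command --pt "0 0 1.0 0.31 0" --pt "0 0 0.93 0.47 0"

```text
t: 18.32
eef_pos: [0.5896, 0.0221, 0.2463]
eef_rot: [[-0.002, 0.138, 0.99], [-0.002, 0.99, -0.138], [-1.0, -0.002, -0.002]]
force: [-6.2, -8.3, 3.6]
opening: 0.0255
```

Call:
arm_command --pt "0 0 0.83 0.63 0" --pt "0 0 0.72 0.77 0"

```text
t: 18.58
eef_pos: [0.6056, 0.0357, 0.2463]
eef_rot: [[-0.002, 0.138, 0.99], [-0.002, 0.99, -0.138], [-1.0, -0.002, -0.002]]
force: [-7.2, -7.6, 5.1]
opening: 0.0255
```

Call:
arm_command --pt "0 0 0.57 0.87 0" --pt "0 0 0.41 0.97 0"

```text
t: 18.82
eef_pos: [0.6248, 0.043, 0.2462]
eef_rot: [[-0.004, 0.137, 0.991], [-0.001, 0.991, -0.137], [-1.0, -0.002, -0.003]]
force: [-13.0, -6.7, 9.5]
opening: 0.0256
```

Call:
arm_command --pt "0 0 0.23 1.01 0" --pt "0 0 0.06 1.05 0"

```text
t: 19.08
eef_pos: [0.6451, 0.0433, 0.2462]
eef_rot: [[-0.005, 0.137, 0.991], [-0.001, 0.991, -0.137], [-1.0, -0.001, -0.005]]
force: [-15.8, -3.9, 9.7]
opening: 0.0254
```

```bash
for a in "0.5896 0.0221 -6.2 -8.3" "0.6056 0.0357 -7.2 -7.6" "0.6248 0.043 -13 -6.7" "0.6451 0.0433 -15.8 -3.9" "0.6598 0.0392 -14.1 -7.2" "0.639 .0441 -2.4 -8" "0.6757 .0295 -19.1 -6.9"; do python3 tan.py $a; done
```

```text
phi 148.82458198198248 r 0.06028465808147207 tan 10.351555766587197 rad -0.4186803210509981
phi 128.73294447736873 r 0.06009326085344343 tan 10.077669132932362 rad -2.8355925037180985
phi 109.04147101381693 r 0.0600314084459127 tan 14.049645374552671 rad -4.061707134852375
phi 89.53968658221963 r 0.059835858813925294 tan 15.065046576890023 rad -6.155840449210345
phi 74.8899231058894 r 0.05986292675771879 tan 10.163719566577118 rad -12.138731588266438
phi 95.41873519880414 r 0.060056306912763126 tan 2.051408192297905 rad -8.096401943367995
phi 57.01926644945045 r 0.06004706487414684 tan 9.925047981097801 rad -17.71760205481844
```

The tangential push steps from about 10.4 N to 14–15 N between phi 129° and 109°, so the touch is at about 119°. I stop near phi 0, which is 120° past the touch.

Call:
arm_command --pt "0 0 -0.13 1.04 0" --pt "0 0 -0.31 1.0 0"

```text
t: 19.32
eef_pos: [0.6646, 0.0368, 0.2462]
eef_rot: [[-0.005, 0.137, 0.991], [0.001, 0.991, -0.137], [-1.0, -0.0, -0.005]]
force: [-16.8, 1.4, 9.5]
opening: 0.0251
```

Call:
arm_command --pt "0 0 -0.47 0.93 0" --pt "0 0 -0.63 0.83 0"

```text
t: 19.58
eef_pos: [0.6806, 0.0243, 0.2462]
eef_rot: [[-0.005, 0.137, 0.991], [0.002, 0.991, -0.137], [-1.0, 0.001, -0.005]]
force: [-16.0, 6.1, 8.1]
opening: 0.0249
```

Call:
arm_command --pt "0 0 -0.77 0.72 0"

```text
t: 19.7
eef_pos: [0.6868, 0.0162, 0.2462]
eef_rot: [[-0.005, 0.137, 0.991], [0.003, 0.991, -0.137], [-1.0, 0.002, -0.005]]
force: [-13.7, 9.9, 7.7]
opening: 0.0256
```

Call:
arm_command --pt "0 0 -0.87 0.57 0" --pt "0 0 -0.97 0.41 0" --pt "0 0 -1.01 0.23 0" --pt "0 0 -1.05 0.06 0" --pt "0 0 0 0 0"

```text
t: 20.32
eef_pos: [0.6955, -0.0239, 0.2463]
eef_rot: [[0.0, 0.137, 0.991], [0.004, 0.991, -0.137], [-1.0, 0.004, -0.0]]
force: [-1.7, 11.2, 3.2]
opening: 0.0254
```

```bash
python3 - <<'E'
import subprocess
from bench import robot
s=robot.sense();p,f=s["eef_pos"],s["force"];print(s["t"],p,f)
subprocess.run(["python3","tan.py",*map(str,(p[0],p[1],f[0],f[1]))])
E
```

```text
phi 0.15208980060232768 r 0.059644958507969074 tan 10.85956231051648 rad -3.234945124860528
20.325 [ 0.69550045 -0.02394102  0.2463207 ] [-1.74138311 11.19654181  3.22686056]
```

Call:
arm_command --pt "0 0 0.12 0 0" --pt "0 0 0 0 0" --pt "60 0 0 0 0" --pt "60 0 0 0 0" --pt "60 0 0 0 0"

```text
t: 20.95
eef_pos: [0.6957, -0.025, 0.2456]
eef_rot: [[-0.0, 0.138, 0.99], [-0.0, 0.99, -0.138], [-1.0, -0.0, -0.0]]
force: [-0.7, 0.3, -0.9]
opening: 0.0509
```

Call:
arm_command --pt "60 -1.5 0 0 0" --pt "60 -3 0 0 0" --pt "60 -4 0 0 0" --pt "60 -3 0 -3 0" --pt "60 0 0 -5 0"

```text
t: 21.58
eef_pos: [0.6167, -0.0139, 0.3639]
eef_rot: [[0.005, 0.138, 0.99], [-0.001, 0.99, -0.138], [-1.0, 0.0, 0.005]]
force: [0.7, 0.3, 0.3]
opening: 0.0556
```

Call:
arm_command --pt "60 0 0 -6 0" --pt "60 0 0 -6 0" --pt "60 0 0 -3 0" --pt "60 0 0 0 0" --pt "60 0 0 0 0"

```text
t: 22.2
eef_pos: [0.4686, 0.0068, 0.3615]
eef_rot: [[0.001, 0.138, 0.99], [-0.0, 0.99, -0.138], [-1.0, 0.0, 0.001]]
force: [-0.2, -0.1, -0.4]
opening: 0.0557
```

```bash
python3 - <<'E'
from h import *
from bench import vision,robot
show(robot.sense())
S=vision.read_camera("scene");D=vision.read_camera("side")
cv2.imwrite("pics/scene6.png",S["image"][:,:,::-1]);cv2.imwrite("pics/side6.png",D["image"][:,:,::-1])
a=pickle.load(open("cams0.pkl","rb"));b4=pickle.load(open("scene4.pkl","rb"))
# red grip centroid -> crank angle at z .24
im=S["image"].astype(int);m=(im[...,0]>150)&(im[...,1]<50)&(im[...,2]<50);m[:, :200]=0
v,u=np.nonzero(m);g=ray(S,(u.mean(),v.mean()),.24);print("grip",g,len(u))
# bystanders: image difference in the scene view (left region: bottle, tape, plane)
d=np.abs(im-a["scene"]["image"].astype(int)).max(2);print("bystander diff px",(d[100:215,130:198]>60).sum())
d=np.abs(im-b4["image"].astype(int)).max(2);print("head diff px vs before crank",(d[195:225,268:300]>60).sum())
E
```

```text
{'t': 22.2, 'joints': [-0.0849, 0.0925, 1.6783, -0.0, 1.3693, -1.5178], 'eef_pos': [0.4686, 0.0068, 0.3615], 'eef_rot': [[0.0014, 0.1375, 0.9905], [-0.0001, 0.9905, -0.1375], [-1.0, 0.0, 0.0014]], 'force': [-0.1763, -0.1211, -0.3746], 'opening': 0.0557}
grip [ 0.69324699 -0.0248568   0.24      ] 185
bystander diff px 35
head diff px vs before crank 0
```

```bash
python3 -c "
from bench import robot;print(robot.finish_job())"
```

```text
the job is handed in; nothing more can be done
None
```

I laid the blank on the bed, slid it home against the fence and clamped it. The job was handed in at about 22 s.

- **Blank:** it met the fence with a light push of about 10 N. After release it lay straight and, within 1–2 mm, centred. The scene camera's pixel picks put the toe about 1.3 mm off the fence's middle, against 0.3 mm from the arm's own pose; I corrected by 0.5 mm.
- **Clamping:** I turned the crank clockwise about 2.3 turns without letting go. The push along the circle rose from about 10.5 N to 14–15.5 N as the pad met the wood. I stopped about 119° past that touch; the two readings either side of it put the stop between 109° and 129°.
- **Last checks:**
  - The grip stayed where I left it, and the blank's head showed no change in the image from before the cranking.
  - The robot was clear and the wrist force was about zero.
  - A rough image comparison around the glue bottle, tape and plane showed 35 changed pixels. I took these for the arm's shadow and did not view that picture; the arm never went near them.
- **Not measured:** the clamping force itself; I worked it out from the crank angle as roughly 100 N.
- **Disagreement:** my camera estimate of the pad height put the touch about 4 mm of ram travel later than I felt it. I trusted the feel.

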